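Hang the tunnel linings to dry and wind the drying fan

TASK

Put the drying fan's brake on first (lever pushed right over, away from the robot). Then, in either order, hang every plaster tunnel lining astride the bar of the drying rail and wind the fan's spring fully with its key, clockwise from above, in as many part turns as it takes. Only when all are hung and the spring is wound, bring the lever right back to let the brake off, and leave the loose rock, the roll of tape and the sanding block where they are.

Things in the scene. Friction and masses are not known exactly. Their poses are not given: they have to be found in the camera images.
- rail_mid (a point): drying rail, fixed: a level flat aluminium bar, 16 mm wide, 14 mm deep and 300 mm long between two upright dark posts (16 mm thick along the bar, 22 mm across, tops 12 mm above the bar), over a dark drip tray 90 x 350 mm and 12 mm high. The point is the middle of the bar's top face, 125 mm above the table; y runs along the bar, x across it, z up. The posts' inner faces are at y = +/-149 mm. There is room for three linings side by side.
- lining1: half-round tunnel lining of white plaster, an upside-down U, 0.15 kg, may be absent: 60 mm wide over its two flat upright legs (x; 64 mm over the narrow raised bands at its ends), 64 mm long (y, the tunnel's direction), 68 mm high, walls 9 mm, 42 mm between the legs, legs straight up to 38 mm. The origin is the centre of its underside between the feet; z up when it stands on its feet. It starts standing on the table among the other things. Grip it across the legs (60 mm).
- lining2: half-round tunnel lining of white plaster, an upside-down U, 0.15 kg, may be absent: 60 mm wide over its two flat upright legs (x; 64 mm over the narrow raised bands at its ends), 64 mm long (y, the tunnel's direction), 68 mm high, walls 9 mm, 42 mm between the legs, legs straight up to 38 mm. The origin is the centre of its underside between the feet; z up when it stands on its feet. It starts standing on the table among the other things. Grip it across the legs (60 mm).
- lining3: half-round tunnel lining of white plaster, an upside-down U, 0.15 kg, may be absent: 60 mm wide over its two flat upright legs (x; 64 mm over the narrow raised bands at its ends), 64 mm long (y, the tunnel's direction), 68 mm high, walls 9 mm, 42 mm between the legs, legs straight up to 38 mm. The origin is the centre of its underside between the feet; z up when it stands on its feet. It starts standing on the table among the other things. Grip it across the legs (60 mm).
- crown1 (a point): middle of the inside of lining1's vault, 60 mm above its origin: when it hangs astride the bar this point lies about 2 mm above the bar's top face
- crown2 (a point): middle of the inside of lining2's vault, 60 mm above its origin: when it hangs astride the bar this point lies about 2 mm above the bar's top face
- crown3 (a point): middle of the inside of lining3's vault, 60 mm above its origin: when it hangs astride the bar this point lies about 2 mm above the bar's top face
- fan: spring-wound drying fan, fixed: grey housing 80 x 80 mm, top 90 mm above the table, on a dark base plate 88 mm (x) by 172 mm (y, from -128 to +44 mm). The origin is on the table under the housing's centre; the grille is on the -y face, the brake lever stands on the plate in front of it. Do not rely on it being square to the table.
- key_grip (a point): middle of the two-winged steel winding key on top of the fan housing: axis upright, wings 59 mm across (along this frame's x, turning with the key), 10 mm thick (along its y), reaching from 14.5 mm below to 14.5 mm above this point, which is 130 mm above the table; free space of 25 mm between the wings' underside and the housing's top, but for the 24 mm wide boss at the axis
- key (a joint): turn of the key in rad, growing clockwise seen from above: starts between 0 and 1.0; fully wound at the stop, 7.5 (rather more than one full turn). A spring resists (0.08 to 0.14 N m in all), a ratchet brake keeps the key where it is let go. A white pointer on the housing's top, beside the key on the -x side, moves 5.3 mm per rad along its 40 mm dark slot towards +y: at the end of the slot the spring is fully wound.
- brake (a joint): brake lever in rad: 0 = off, leaning 0.5 rad from upright towards the fan's -x (to the robot); 1.0 = on, leaning 0.5 rad the other way, towards the fan's +x; stays where it is left; about 1 N at the ball moves it
- brake_tip (a point): centre of the 26 mm black ball at the lever's end, 80 mm from its pivot; the rod is 10 mm thick
- brake_pivot (a point): the lever's pivot, fixed, 30 mm above the table on a 70 x 50 mm block; x, y, z are those of the fan; the lever swings in the x-z plane about y
- rock_cast1: plaster rock casting, 54 x 80 x 36 mm, loose, in the row with the linings; to be left alone
- duct_tape: roll of black tape lying flat, 59 x 57 x 19 mm, loose; to be left alone
- sanding_block: sanding block, 56 x 101 x 26 mm, loose; to be left alone

How it is judged:
By the outcome, as a careful person would: the job done as asked, in the order asked, and still so for the second after the job is handed in, with the robot touching nothing.
Of lining1, lining2, lining3 only 2 to 3 are there at a start; the rules pass over those that are not, and their reading is None.
At some moment in a run one of lining1, lining2, lining3 may be knocked a few centimetres aside while the robot is not near it.
It also fails if it takes over 210 s, if anything falls off the work surface, if the arm or the gripper's body presses on something with over 40 N, if the wrist force passes 120 N, or if a joint passes its speed limit or range.

ROBOT

A 7-joint arm with a two-finger parallel gripper is mounted at the origin on a cart in front of the work surface, level with it; the furniture and walls round the work are solid. World frame = base frame: x ahead of the robot, y to its left, z up, the work surface at z = 0. Lengths are in m, angles in rad, forces in N, time in s.
With the tool pointing down it reaches from about 0.35 to 0.9 m from the base axis. Payload 19.9 kg.
Tool frame: the origin (TCP) lies between the finger pads; the fingertips stand 19 mm ahead of it and the grasp point (between the pads) is the TCP; z points along the fingers, y is the line along which they close (so a half turn about z gives the same grasp; the last joint's range is limited). The gripper opens to 94 mm and grips with 3 to 60 N. Pads are 16 mm wide; open, the fingers measure 119 mm over their backs; the gripper's body (75 mm by 177 mm) begins 78 mm behind the grasp point.
Start: joints at [1.175, 0.417, -0.01, 1.614, 0.005, 1.111, -0.053], TCP at [0.217, -0.586, 0.224] pointing down, gripper open.
Joint ranges: [-2.81, 2.81], [-0.39, 2.02], [-1.27, 1.25], [0.06, 2.57], [-1.19, 4.33], [0.19, 2], [-2.82, 2.82]. Speed limits (rad/s): [1.89, 1.89, 2.39, 2.39, 3.01, 3.01, 3.01].

INTERFACE

Orientations are given as a 3x3 rotation matrix whose columns are the frame's x, y, z axes.
In Python, from rig import robot gives the robot as it stands. Calls block until the motion is done:
- robot.move_ptp(position, orientation): joint-space move of the TCP to a pose.
- robot.move_linear(position, velocity=0.15, frame=None, threshold=None): straight line of the TCP; frame=None keeps the orientation; velocity is the mean speed in m/s. With threshold (N) it stops when the force on the tool has changed by that much, and returns True; else False.
- robot.goto_joints(angles): joint-space move.
- robot.gripper_to(opening): finger opening in m; the grip force is fixed at half the most; returns when the fingers have stopped.
- robot.pause(seconds).
- robot.ik(position, orientation): joint angles nearest the present ones, or None.
- robot.get_state(): the state.
- robot.grab_frame(name): name is "scene" or "top" or "wrist"; returns the picture (480x640x3 uint8, red, green, blue); there is no depth.
- robot.camera_info(name): a dict with "fx", "fy", "cx", "cy" (pixels), "rvec" (rotation vector, rad) and "tvec" (3), from world to camera coordinates, as OpenCV has them. Camera axes: x right, y down, z forward; pixel columns grow to the right and rows downward; lengths in m; the calibration is good to about 2 mm. A picture is of the moment at which its call begins: read the wrist's pose just before it. camera_info takes no time and is no camera call; for the wrist camera it gives the pose at the moment of the call.
A pose or a line that the arm cannot do raises robot.PlanningError and nothing moves.
- robot.sign_off(): hands the job in; it is judged then, once.
The state is a dict: "time": time; "qpos": joint angles; "joint_vel": joint speeds; "effort": joint torques, N m; "ee_pos": TCP position; "tool_rot": TCP orientation; "force": force on the tool from outside, world axes, zero at the start; "moment": the same for the moment, N m; "opening": finger opening in m; "grasp_force": force on a finger pad.
Only numpy, scipy, OpenCV 4.12 (cv2) and the standard library are available. Lean on these libraries where they do the work, as an engineer would, in place of code of your own. Each camera call takes 0.05 s, during which the arm holds its last target. There are 200 camera calls.

## Working session

There is one attempt and no reset: what is moved stays moved. The work goes in short steps, each a Python script; the robot and the scene stay as the last script left them, time stands still between calls to the robot, and variables do not carry over. Pictures are saved under pics/ and viewed, at most 14 in all, crops included, and the job is handed in when it is done.

```bash
ls; mkdir -p pics
python3 - <<'E'
from rig import robot
import cv2
for n in("scene","top"):
    f=robot.grab_frame(n); cv2.imwrite(f"pics/{n}0.png",f[:,:,::-1]); print(n,robot.camera_info(n))
print(robot.camera_info("wrist")); print(robot.get_state())
E
```

```text
pics
scene {'fx': 521.6277596043628, 'fy': 521.6277596043628, 'cx': 320.3934518476987, 'cy': 235.35396044594788, 'rvec': array([ 2.33367818, -0.6076723 ,  0.20985015]), 'tvec': array([-0.51047365,  0.2988968 ,  0.84980736])}
top {'fx': 559.4656391056316, 'fy': 559.4656391056316, 'cx': 306.4580586420448, 'cy': 225.98258668681171, 'rvec': array([ 2.00725434, -2.20875745,  0.2435575 ]), 'tvec': array([0.09157786, 0.61965091, 1.08785773])}
{'fx': 381.95222744438104, 'fy': 381.95222744438104, 'cx': 315.6278592617641, 'cy': 239.16586895366638, 'rvec': array([-2.41806548,  1.68617819,  0.19589397]), 'tvec': array([-0.62466445, -0.02407861,  0.3895465 ])}
{'time': 0.1, 'qpos': array([ 1.17548261,  0.41792385, -0.01032086,  1.61410224,  0.00471439,
        1.11071594, -0.05301415]), 'joint_vel': array([ 0.00047036, -0.00082383,  0.00199497, -0.00154721,  0.0010676 ,
       -0.00070015, -0.00185005]), 'effort': array([ 5.15198873e-03, -8.52563524e+01,  6.41740300e-01, -4.26688635e+01,
       -4.89063829e-02,  1.63405167e-02,  1.33677290e-04]), 'ee_pos': array([ 0.21643441, -0.58598609,  0.22388672]), 'tool_rot': array([[ 9.38052425e-01,  3.46493032e-01, -4.75595333e-04],
       [ 3.46493346e-01, -9.38051875e-01,  1.02035679e-03],
       [-9.25865777e-05, -1.12193878e-03, -9.99999366e-01]]), 'force': array([0.0113021 , 0.4216284 , 0.38247697]), 'moment': array([-0.05206436,  0.02248257,  0.03120147]), 'grasp_force': 0.0, 'opening': 0.09361211712959533}
```

View pics/scene0.png

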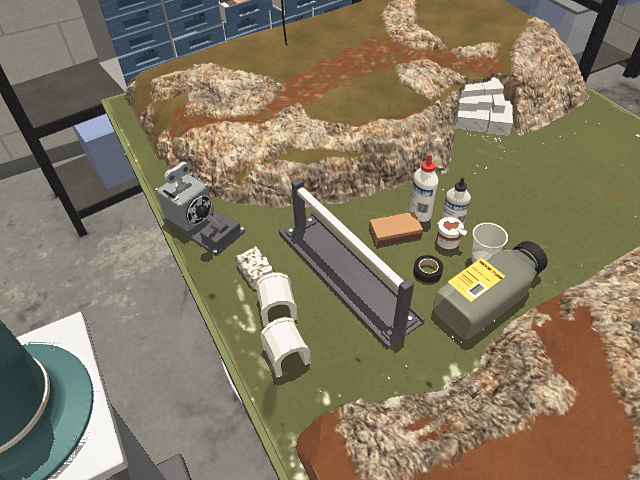

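View pics/top0.png

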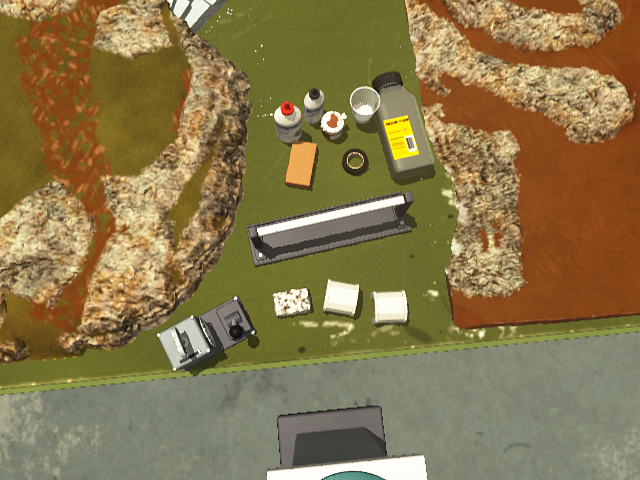

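The scene and top pictures show two linings: top (341,297) and (390,307), scene (277,297) and (285,345). They also show the rock (292,302 top), the rail from (255,235) to (408,200) top, and the fan (187,340 top) with its lever ball at about (236,331 top). The third lining seems to be absent.

```bash
cat > h.py <<'E'
import numpy as np, cv2
from rig import robot
def ray(c,u,v):
    R=cv2.Rodrigues(np.array(c["rvec"]))[0]
    d=R.T@np.array([(u-c["cx"])/c["fx"],(v-c["cy"])/c["fy"],1.]); return -R.T@np.array(c["tvec"]),d/np.linalg.norm(d)
def atz(c,u,v,z):
    o,d=ray(c,u,v); return o+d*(z-o[2])/d[2]
def tri(*obs):
    A=np.zeros((3,3));b=np.zeros(3); P=[]
    for c,u,v in obs:
        o,d=ray(c,u,v);M=np.eye(3)-np.outer(d,d);A+=M;b+=M@o;P.append((M,o))
    p=np.linalg.solve(A,b); return p,max(np.linalg.norm(M@(p-o)) for M,o in P)
def proj(c,p):
    return cv2.projectPoints(np.array(p,float).reshape(-1,3),np.array(c["rvec"]),np.array(c["tvec"]),np.array([[c["fx"],0,c["cx"]],[0,c["fy"],c["cy"]],[0,0,1]]),None)[0][:,0]
def down(yaw):
    "tool pointing down, closing line (tool y) at angle yaw in world xy"
    y=np.array([np.cos(yaw),np.sin(yaw),0]);z=np.array([0,0,-1.]);return np.column_stack([np.cross(y,z),y,z])
def crop(n,name,u,v,w,h,s,f=None):
    f=robot.grab_frame(n) if f is None else f
    cv2.imwrite(f"pics/{name}.png",cv2.resize(f[v:v+h,u:u+w,::-1],None,fx=s,fy=s,interpolation=cv2.INTER_CUBIC))
E
python3 - <<'E'
from h import *
t=robot.camera_info("top");s=robot.camera_info("scene")
for n,u,v,z in [("l1",341,295,.068),("l2",390,304,.068),("railL",255,235,.13),("railR",406,199,.13),("fan",185,341,.09),("ball",236,329,.1),("rock",292,302,.03),("platecorner",256,336,0.005)]:
    print(n,atz(t,u,v,z).round(3))
crop("top","topfan",150,260,270,140,2.9)
crop("scene","scfan",140,140,200,140,4)
crop("scene","sclin",225,170,200,210,2.8)
E
```

```text
l1 [ 0.477 -0.024  0.068]
l2 [ 0.45  -0.119  0.068]
railL [0.604 0.135 0.13 ]
railR [ 0.647 -0.167  0.13 ]
fan [0.416 0.289 0.09 ]
ball [0.429 0.187 0.1  ]
rock [0.476 0.076 0.03 ]
platecorner [0.415 0.158 0.005]
```

View pics/topfan.png

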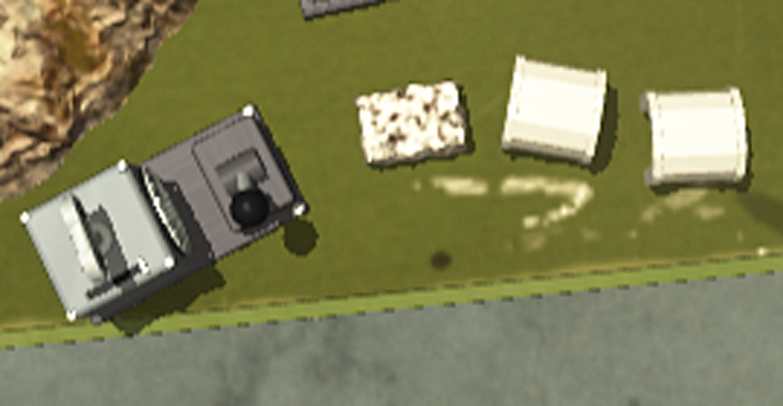

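View pics/scfan.png

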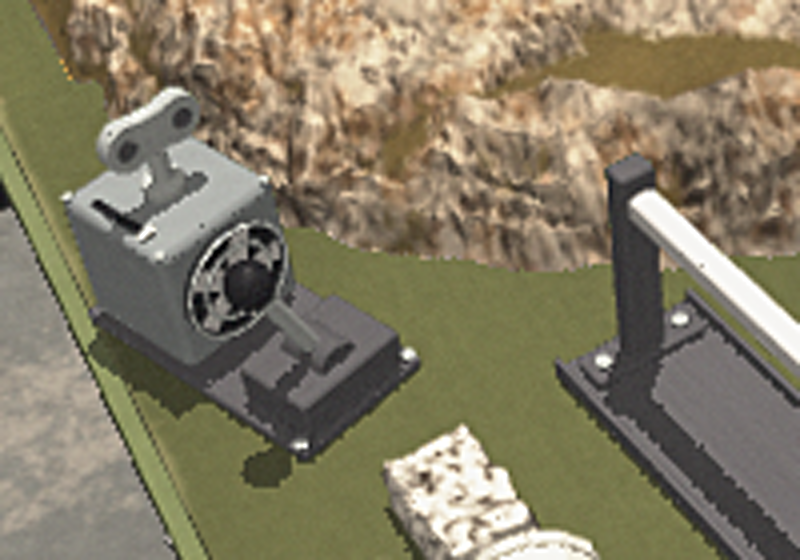

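Top crop: the housing corners are (25,217), (123,167), (172,262), (71,314) and the ball is at (250,207). Scene crop: the corners are (66,197), (262,182), (160,255), the ball is at (250,286), and the key wing holes are at (127,155) and (182,117). The pointer is at the lever end of its slot.

View pics/sclin.png

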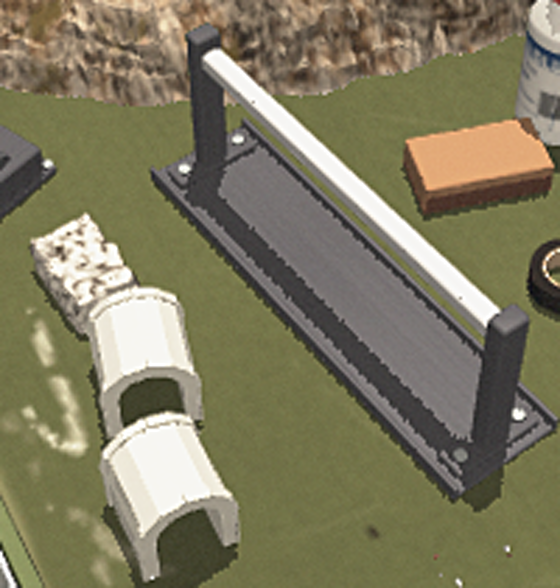

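Run:
```python
from h import *
t=robot.camera_info("top");s=robot.camera_info("scene")
T=lambda u,v:(t,150+u/2.9,260+v/2.9)
S=lambda u,v:(s,140+u/4,140+v/4)
for n,a,b in [("-x+y",(71,314),(66,197)),("+x-y",(123,167),(262,182)),("-x-y",(172,262),(160,255)),("plate-x-y",(300,210),(300,445)),("plate+x-y",(249,112),(409,355)),("ball",(250,207),(250,286)),("key",(84,237),(154,136))]:
    p,e=tri(T(*a),S(*b)); print(n,p.round(4),round(e,4))
print("+x+y",atz(*T(25,217),.09))
for n,u,v in [("slotend",88,295),("slot0",147,263)]: print(n,atz(*T(u,v),.09).round(4))
for n,q in [("L1",[(518,58),(607,71),(592,165),(503,148)]),("L2",[(645,90),(740,88),(748,183),(650,186)])]:
    print(n,[atz(*T(u,v),.045).round(3)[:2].tolist() for u,v in q])
```

```text
-x+y [0.3666 0.311  0.0904] 0.0
+x-y [0.4596 0.2721 0.0893] 0.0002
-x-y [0.3944 0.2422 0.0927] 0.0007
plate-x-y [0.4236 0.1624 0.0098] 0.0009
plate+x-y [0.4974 0.1942 0.0088] 0.0011
ball [0.4245 0.1869 0.1037] 0.0004
key [0.4151 0.2926 0.1246] 0.0008
+x+y [0.43251115 0.33900211 0.09      ]
slotend [0.3777 0.2994 0.09  ]
slot0 [0.3947 0.2593 0.09  ]
L1 [[0.513, -0.003], [0.497, -0.065], [0.433, -0.047], [0.45, 0.014]]
L2 [[0.481, -0.09], [0.476, -0.158], [0.41, -0.154], [0.414, -0.086]]
```

The picture shows both linings standing with their tunnels roughly along y, near the rail. The heights check: housing 0.090, ball 0.104, key 0.125. Next I raise the arm and take two wrist views.

```bash
cat >> h.py <<'E'
FC=np.array([.4131,.2916]);FA=np.deg2rad(24)
def fan(x,y,z):
    c,s=np.cos(FA),np.sin(FA);return np.array([FC[0]+c*x-s*y,FC[1]+s*x+c*y,z])
def wsnap(name):
    c=robot.camera_info("wrist");f=robot.grab_frame("wrist");cv2.imwrite(f"pics/{name}.png",f[:,:,::-1]);np.save(f"pics/{name}.npy",c,allow_pickle=True);return c,f
E
python3 - <<'E'
from h import *
p=robot.get_state()["ee_pos"]; robot.move_linear([p[0],p[1],.42],.2)
R=down(np.pi/2)
for i,q in enumerate([[.45,.02,.45],[.42,.19,.45]]):
    robot.move_ptp(q,R); c,f=wsnap(f"w{i}"); print(ray(c,320,240),robot.get_state()["qpos"].round(2),robot.get_state()["time"])
E
```

```text
(array([0.38422198, 0.01866699, 0.60997976]), array([ 0.22828222,  0.01115226, -0.97353113])) [ 0.68 -0.02 -0.76  1.64 -0.02  1.51  1.49] 3.7417
(array([0.35432527, 0.18887933, 0.60999384]), array([ 0.22828524,  0.01119882, -0.97352988])) [ 0.5   0.01 -0.98  1.62  0.01  1.52  1.08] 4.5167
```

View pics/w0.png

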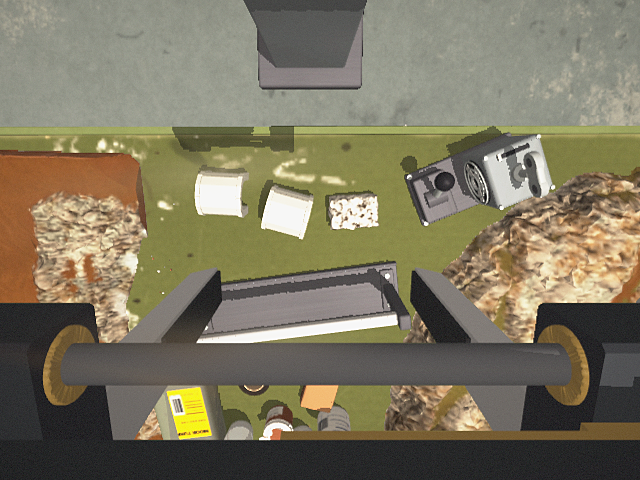

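View pics/w1.png

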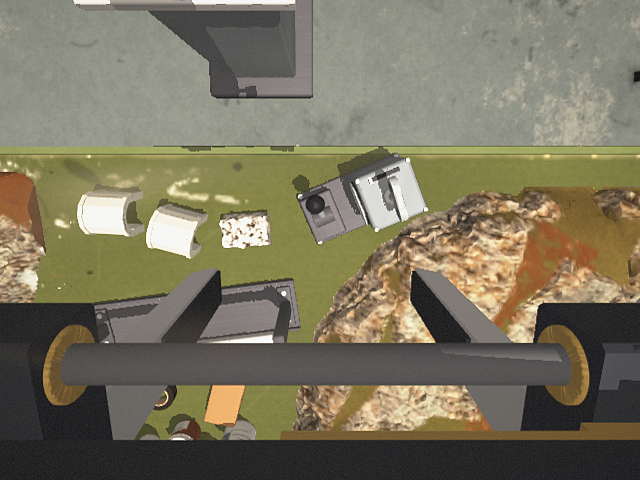

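Both wrist views show two linings, the rock, the fan (w0 key about (535,172), w1 about (397,199)) and the rail. The hill is right beside the fan, so I need its height, along with exact rail and lining fits.

Run:
```python
from h import *
I=[cv2.imread(f"pics/w{i}.png") for i in(0,1)];C=[np.load(f"pics/w{i}.npy",allow_pickle=True).item() for i in(0,1)]
sf=cv2.SIFT_create();k0,d0=sf.detectAndCompute(I[0],None);k1,d1=sf.detectAndCompute(I[1],None)
P=[]
for m,n in cv2.BFMatcher().knnMatch(d0,d1,2):
    if m.distance<.75*n.distance:
        a=k0[m.queryIdx].pt;b=k1[m.trainIdx].pt;p,e=tri((C[0],*a),(C[1],*b))
        if e<.003 and -.02<p[2]<.4 and p[0]>.3: P.append(p)
P=np.array(P)
for p in P[(abs(P[:,0]-.41)<.2)&(P[:,1]>.15)&(P[:,2]>.02)]: print(p.round(3).tolist(),end=" ")
print()
# key dir from w1, top
a,b=[atz(C[1],u,v,.14) for u,v in((393,178),(402,220))];print("key w1",a,b,np.degrees(np.arctan2(*(b-a)[1::-1])))
t=robot.camera_info("top")
a,b=[atz(t,150+u/2.9,260+v/2.9,.14) for u,v in((72,202),(95,275))];print("key top",a,b,np.degrees(np.arctan2(*(b-a)[1::-1])))
# white blobs
def blobs(img,c,z,amin):
    h=cv2.cvtColor(img,cv2.COLOR_BGR2HSV);m=((h[:,:,1]<50)&(h[:,:,2]>185)).astype(np.uint8)
    m=cv2.morphologyEx(m,cv2.MORPH_OPEN,np.ones((3,3)))
    for q in cv2.findContours(m,0,2)[0]:
        if cv2.contourArea(q)>amin:
            r=cv2.minAreaRect(q);x=cv2.boxPoints(r);w=np.array([atz(c,*p,z) for p in x])
            if .35<w[:,0].mean()<.8:
                e=[w[1]-w[0],w[2]-w[1]];print(np.round(x,1).tolist(),"ctr",w.mean(0).round(4),"sides",[round(float(np.linalg.norm(g)),4) for g in e],"ang",[round(float(np.degrees(np.arctan2(g[1],g[0]))),1) for g in e])
T=cv2.imread("pics/top0.png");print("TOP .125");blobs(T,t,.125,300);print("TOP .06");blobs(T,t,.06,300)
for i in (0,1): print("W",i);blobs(I[i],C[i],.06,400)
S=cv2.imread("pics/scene0.png");print("SC");blobs(S,robot.camera_info("scene"),.125,300)
```

```text
[0.584, 0.243, 0.025] [0.588, 0.246, 0.033] [0.588, 0.246, 0.033] [0.587, 0.255, 0.036] [0.587, 0.255, 0.036] [0.565, 0.263, 0.034] [0.565, 0.263, 0.034] [0.537, 0.269, 0.024] [0.563, 0.27, 0.04] [0.586, 0.273, 0.049] [0.559, 0.276, 0.041] [0.588, 0.274, 0.055] [0.588, 0.274, 0.055] [0.57, 0.278, 0.053] [0.539, 0.284, 0.035] [0.578, 0.279, 0.057] [0.609, 0.278, 0.069] [0.603, 0.278, 0.067] [0.518, 0.293, 0.023] [0.596, 0.282, 0.068] [0.537, 0.291, 0.036] [0.529, 0.291, 0.037] [0.558, 0.29, 0.054] [0.608, 0.288, 0.072] [0.568, 0.291, 0.062] [0.599, 0.292, 0.069] [0.555, 0.296, 0.051] [0.538, 0.3, 0.039] [0.525, 0.301, 0.035] [0.518, 0.303, 0.029] [0.59, 0.292, 0.07] [0.59, 0.292, 0.07] [0.558, 0.302, 0.051] [0.462, 0.273, 0.091] [0.392, 0.266, 0.092] [0.392, 0.266, 0.092] [0.534, 0.312, 0.039] [0.522, 0.312, 0.038] [0.515, 0.313, 0.035] [0.594, 0.308, 0.066] [0.586, 0.306, 0.07] [0.586, 0.306, 0.07] [0.525, 0.318, 0.037] [0.531, 0.319, 0.044] [0.505, 0.32, 0.042] [0.576, 0.315, 0.069] [0.574, 0.32, 0.07] [0.519, 0.326, 0.055] [0.506, 0.329, 0.049] [0.502, 0.33, 0.048] [0.483, 0.341, 0
[... 7494 characters left out ...]
177 0.06  ] sides [0.0387, 0.0838] ang [109.7, 22.9]
SC
[[259.20001220703125, 327.3999938964844], [288.79998779296875, 312.6000061035156], [305.20001220703125, 345.3999938964844], [275.6000061035156, 360.20001220703125]] ctr [ 0.4336 -0.1541  0.125 ] sides [0.0524, 0.0655] ang [2.1, -94.2]
[[256.20001220703125, 273.5], [287.5, 268.1000061035156], [293.29998779296875, 301.8999938964844], [262.0, 307.29998779296875]] ctr [ 0.4635 -0.0644  0.125 ] sides [0.0538, 0.0714] ang [-17.1, -108.7]
[[296.6000061035156, 191.5], [302.1000061035156, 185.6999969482422], [403.0, 279.8999938964844], [397.6000061035156, 285.70001220703125]] ctr [ 0.6291 -0.0147  0.125 ] sides [0.0195, 0.2935] ang [29.7, -82.4]
```

The measurements agree with the sizes given: bar 297 x 16 mm, centre (0.630, -0.016), yaw 7.6°. Lining 1 is at (0.474, -0.024), yaw -15.5°. Lining 2 is at (0.447, -0.122), yaw -3°. The hill near the fan is under 0.1 m, so it's clear. Brake first.

Run:
```python
from h import *
R=down(FA+np.pi/2)
robot.gripper_to(0.0)
robot.move_ptp(fan(-.088,-.1,.2),R)
robot.move_linear(fan(-.088,-.1,.107),.15)
print(robot.get_state()["force"])
hit=robot.move_linear(fan(.027,-.1,.107),.05,threshold=8)
s=robot.get_state();p=s["ee_pos"][:2]-FC;print(hit,"fan x",p@[np.cos(FA),np.sin(FA)],s["force"],s["time"])
robot.move_linear(fan(-.03,-.1,.107),.15)
robot.move_linear(fan(-.03,-.1,.2),.2)
a=robot.grab_frame("scene")[140:280,140:340];b=robot.grab_frame("top")[260:400,150:350]
cv2.imwrite("pics/brk.png",cv2.resize(np.hstack([a,b])[:,:,::-1],None,fx=2,fy=2,interpolation=2))
```

```text
[-0.6979718  -0.33154516  0.4749798 ]
True fan x 0.01596946116023568 [-1.87227264 -0.69453701  2.33368121] 9.55
```

View pics/brk.png

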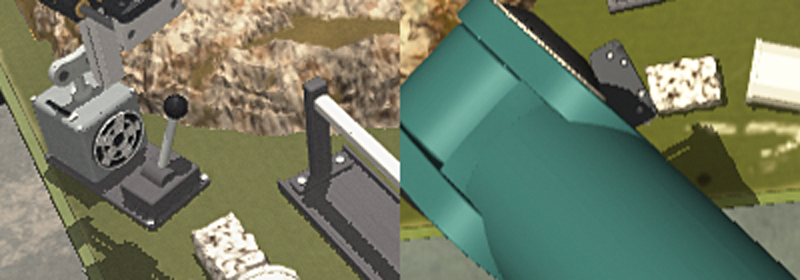

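The lever now leans away from the robot, with the ball at scene pixel (227.5,193.5). I check that against the projection for each angle.

Run:
```python
from h import *
s=robot.camera_info("scene")
for b in (0,.8,.9,1.0,1.05): print(b,proj(s,fan(.08*np.sin(b-.5),-.1,.03+.08*np.cos(b-.5))).round(1))
f=robot.grab_frame("scene")[180:210,210:245].astype(int).sum(2); m=(f<130); ys,xs=np.nonzero(m); print(xs.mean()+210,ys.mean()+180,m.sum(),xs.min()+210,xs.max()+210,ys.min()+180,ys.max()+180)
f=cv2.imread("pics/scene0.png").astype(int).sum(2)[195:230,190:215];ys,xs=np.nonzero(f<110);print(np.median(xs)+190,np.median(ys)+195)
```

```text
0 [[200.3 214.6]]
0.8 [[222.2 194.6]]
0.9 [[225.  193.5]]
1.0 [[227.8 192.8]]
1.05 [[229.1 192.6]]
226.9268292682927 193.5609756097561 82 210 233 188 202
201.0 213.0
```

This is near 1.0 but could be slightly short, so I push again with a higher threshold. Then I go on to the key.

Run:
```python
from h import *
robot.move_linear(fan(-.03,-.1,.107),.15)
hit=robot.move_linear(fan(.03,-.1,.107),.04,threshold=18)
s=robot.get_state();p=s["ee_pos"][:2]-FC;print(hit,"fan x",p@[np.cos(FA),np.sin(FA)],s["force"],s["time"])
robot.move_linear(fan(-.03,-.1,.107),.15)
robot.move_linear(fan(-.03,-.1,.22),.2)
f=robot.grab_frame("scene")[180:210,215:240].astype(int).sum(2); m=(f<130); ys,xs=np.nonzero(m); print(xs.mean()+215,ys.mean()+180,m.sum())
# key IK: closing line across wings thickness; wings at ~15deg
for k in range(-3,5):
    q=robot.ik([*FC,.25],down(np.deg2rad(105)+k*np.pi/4)); print(k*45,None if q is None else np.round(q,2))
```

```text
True fan x 0.016108628338369478 [-2.8531158  -2.65227617  1.0775553 ] 12.6417
227.0897435897436 193.67948717948718 78
-135 [-0.11  0.23 -0.65  1.86  0.15  1.1  -1.34]
-90 [-0.02  0.25 -0.75  1.86  0.19  1.11 -0.58]
-45 [ 0.07  0.27 -0.88  1.85  0.23  1.12  0.16]
0 [ 0.19  0.32 -1.03  1.85  0.3   1.14  0.89]
45 [ 0.29  0.38 -1.18  1.85  0.38  1.17  1.6 ]
90 [ 0.22  0.34 -1.08  1.85  0.33  1.15  2.43]
135 [-1.58  0.31  1.09  1.9  -0.3   1.11 -2.47]
180 [-1.58  0.31  1.09  1.9  -0.3   1.11 -1.68]
```

The stop came at the same place (fan x = 0.016), so the brake is fully on. Now the first key stroke, with the moment and force monitored.

```bash
cat >> h.py <<'E'
KA=np.array([.4138,.2915])
def turn(qend,step=.4,mmax=.45):
    "turn joint 7 down to qend, in steps; stop on moment"
    while True:
        s=robot.get_state();q=np.array(s["qpos"]);
        if TG[0] is None: TG[0]=q.copy()
        t=TG[0]; 
        if t[6]<=qend+1e-3: return False
        t[6]=max(qend,t[6]-step);robot.goto_joints(t)
        s=robot.get_state();print(round(t[6],2),round(s["qpos"][6],2),"F",s["force"].round(1),"Mz",round(s["moment"][2],3),"gf",round(s["grasp_force"],1),"o",round(s["opening"],4),round(s["time"],1))
        if abs(s["moment"][2])>mmax: return True
TG=[None]
E
python3 - <<'E'
from h import *
robot.gripper_to(.094)
q=robot.ik([*KA,.25],down(np.deg2rad(105)-np.pi/2))
q=np.array(q);q[6]+=np.pi/2;robot.goto_joints(q)
s=robot.get_state();print(s["ee_pos"],s["tool_rot"].round(2).tolist(),s["qpos"].round(3))
robot.move_linear([*KA,.138],.15)
print(robot.get_state()["qpos"].round(3))
robot.gripper_to(0.0)
s=robot.get_state();print(s["opening"],s["force"],s["moment"],s["ee_pos"],s["time"])
print(turn(s["qpos"][6]-.8))
E
```

```text
[0.41382643 0.29086609 0.24963893] [[-0.97, -0.26, -0.0], [-0.26, 0.97, -0.0], [0.0, -0.0, -1.0]] [-0.022  0.247 -0.753  1.856  0.188  1.111  0.989]
[-0.094  0.394 -0.698  1.967  0.323  0.891  0.873]
0.009845380000853242 [-2.37263752  3.52048308 -1.26957659] [1.25249046 0.38647561 0.00903468] [0.4134639  0.29219956 0.13804141] 18.2417
0.47 0.48 F [ 0.2  5.3 -3.2] Mz -0.069 gf 30.0 o 0.0101 18.7
0.07 0.08 F [ 0.9  8.1 -5.7] Mz -0.072 gf 30.0 o 0.0098 19.2
False
```

Run:
```python
from h import *
print(turn(-2.72,.6))
robot.gripper_to(.094)
q=np.array(robot.get_state()["qpos"]);TG[0][6]+=np.pi;robot.goto_joints(TG[0]);
s=robot.get_state();print(s["ee_pos"])
robot.gripper_to(0.0)
s=robot.get_state();print(s["opening"],s["force"],s["moment"],s["time"])
t=robot.grab_frame("top");w=robot.grab_frame("scene")[140:230,140:240]
cv2.imwrite("pics/key1.png",cv2.resize(w[:,:,::-1],None,fx=5,fy=5,interpolation=2))
print(turn(TG[0][6]-1.6,.55))
```

```text
-0.52 -0.52 F [ 4.2  5.8 -7.2] Mz -0.084 gf 30.0 o 0.0099 19.9
-1.12 -1.12 F [  8.1   7.9 -10.5] Mz -0.075 gf 30.0 o 0.0099 20.5
-1.72 -1.72 F [ 10.4   5.9 -12.8] Mz -0.097 gf 30.0 o 0.0095 21.1
-2.32 -2.32 F [ 12.3   4.2 -11.4] Mz -0.015 gf 30.0 o 0.0098 21.8
-2.72 -2.72 F [12.1  1.6 -9.7] Mz -0.044 gf 30.0 o 0.0099 22.3
False
[0.41353911 0.29292243 0.1380934 ]
0.009737270165678527 [-0.57624938 -1.52077435  1.33075552] [-0.41850601  0.03055729  0.05399837] 27.6167
-0.13 -0.13 F [ 2.9  1.5 -3.5] Mz -0.12 gf 30.0 o 0.0096 28.3
-0.68 -0.68 F [ 5.2  4.4 -6.1] Mz 0.002 gf 30.0 o 0.0099 28.9
-1.18 -1.18 F [ 8.7  3.5 -9.6] Mz 0.041 gf 30.0 o 0.0096 29.5
False
```

View pics/key1.png

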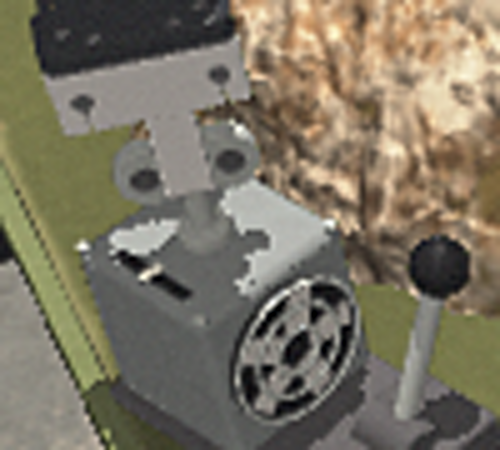

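The pointer was at (150,272) in the crop, in a slot from (190,295) to (118,255). That is about 55% before the last 1.6 rad, so I continue.

Run:
```python
from h import *
h=turn(-2.74,.52,.3)
if not h:
    robot.gripper_to(.094)
    TG[0][6]+=np.pi;robot.goto_joints(TG[0]);robot.gripper_to(0.0);print(robot.get_state()["moment"][2])
    h=turn(TG[0][6]-.9,.1,.3)
print(h)
w=robot.grab_frame("scene")[140:230,140:240]
cv2.imwrite("pics/key2.png",cv2.resize(w[:,:,::-1],None,fx=5,fy=5,interpolation=2))
```

```text
-1.7 -1.69 F [ 6.   0.7 -4.9] Mz -0.013 gf 30.0 o 0.0097 30.1
-2.22 -2.21 F [ 6.4 -1.4 -3.7] Mz -0.13 gf 30.0 o 0.01 30.7
-2.74 -2.73 F [ 5.5 -3.5 -1.9] Mz 0.001 gf 30.0 o 0.0099 31.2
-2.74 -2.74 F [ 6.1 -4.4 -1.8] Mz 0.065 gf 30.0 o 0.0103 31.5
0.11451710298633373
0.3 0.3 F [-2.7 -5.1  5. ] Mz -0.041 gf 30.0 o 0.0098 37.1
0.2 0.2 F [-2.  -5.4  5.2] Mz -0.057 gf 30.0 o 0.0098 37.3
0.1 0.1 F [-1.8 -4.7  4.9] Mz -0.084 gf 30.0 o 0.0099 37.6
0.0 0.0 F [-3.  -5.2  4.6] Mz -0.014 gf 30.0 o 0.0094 37.8
-0.1 -0.1 F [-2.8 -4.8  5.2] Mz -0.005 gf 30.0 o 0.0098 38.1
-0.2 -0.2 F [-1.8 -4.8  5.1] Mz -0.004 gf 30.0 o 0.0096 38.3
-0.3 -0.3 F [-2.  -5.4  4.6] Mz 0.645 gf 32.1 o 0.0105 38.6
True
```

View pics/key2.png

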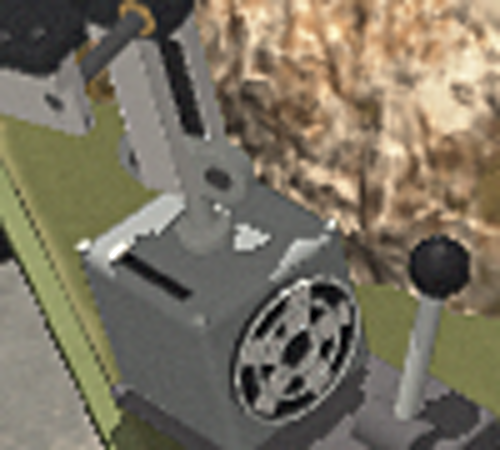

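The pointer is at the slot's end (about (117,252)) and the moment jumped to 0.65 N m, so the spring is fully wound. I release, rise, and relocate the linings numerically.

```bash
cat >> h.py <<'E'
def linings(c,img,z=.06):
    "bgr image -> list of (centre, yaw across legs, sides)"
    h=cv2.cvtColor(img,cv2.COLOR_BGR2HSV);m=((h[:,:,1]<50)&(h[:,:,2]>185)).astype(np.uint8);m=cv2.morphologyEx(m,cv2.MORPH_OPEN,np.ones((3,3)))
    out=[]
    for q in cv2.findContours(m,0,2)[0]:
        if cv2.contourArea(q)>300:
            x=cv2.boxPoints(cv2.minAreaRect(q));w=np.array([atz(c,*p,z) for p in x]);k=w.mean(0)
            if .35<k[0]<.8 and -.4<k[1]<.17:
                e=sorted([w[1]-w[0],w[2]-w[1]],key=np.linalg.norm);out.append((k.round(4).tolist(),[round(float(np.degrees(np.arctan2(g[1],g[0]))%180),1) for g in e],[round(float(np.linalg.norm(g)),4) for g in e]))
    return out
E
python3 - <<'E'
from h import *
robot.gripper_to(.094);p=robot.get_state()["ee_pos"];robot.move_linear([p[0],p[1],.25],.2)
robot.move_ptp([.45,-.03,.42],down(np.pi/2))
c,f=wsnap("w2")
for o in linings(c,f[:,:,::-1].copy()): print(o)
print(robot.get_state()["time"])
for q,y in (([.4745,-.0245,.15],-15.5),([.447,-.1215,.15],-3),([.63,0,.19],7.6)):
  for k in (0,180):
    r=robot.ik(q,down(np.deg2rad(y+k)));print(None if r is None else np.round(r,2))
E
```

```text
([0.6553, 0.0487, 0.06], [10.1, 97.5], [0.0179, 0.1804])
([0.4727, 0.0717, 0.06], [3.2, 90.0], [0.0461, 0.0641])
([0.4751, -0.0238, 0.06], [163.8, 74.2], [0.0574, 0.0643])
([0.4463, -0.1213, 0.06], [172.9, 86.0], [0.0576, 0.0667])
42.3417
[ 0.46  0.29 -0.54  2.03  0.19  0.87 -0.46]
[ 0.51  0.3  -0.6   2.03  0.22  0.87  2.66]
[ 0.63  0.26 -0.49  2.06  0.16  0.86 -0.  ]
[-0.7   0.4   1.09  2.1  -0.46  0.9  -2.54]
[ 0.32  0.51 -0.51  1.62  0.27  1.09 -0.13]
[ 0.67  0.71 -1.09  1.61  0.66  1.23  2.73]
```

View pics/w2.png

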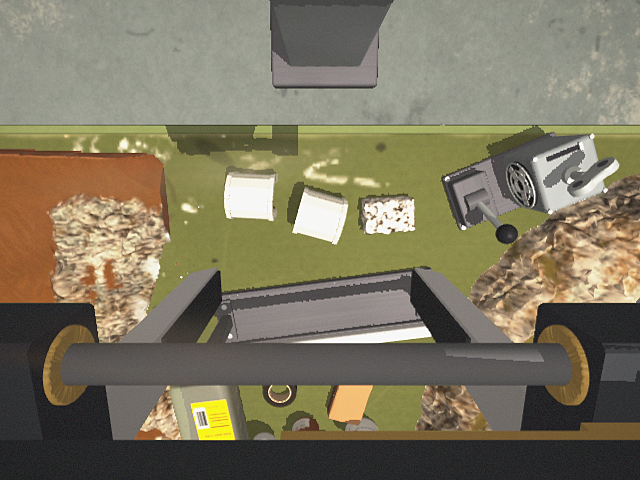

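The picture shows both linings unmoved and the lever over. I pick and hang lining 1 at +55 mm along the bar.

```bash
cat >> h.py <<'E'
BA=np.deg2rad(7.6)
def bar(s,z): return np.array([.6297-np.sin(BA)*s,-.016+np.cos(BA)*s,z])
def pick_hang(xy,yaw,s):
    R=down(np.deg2rad(yaw))
    robot.move_ptp([*xy,.16],R)
    robot.move_linear([*xy,.032],.15,threshold=10)
    robot.gripper_to(0.0);t=robot.get_state();print("grip",t["opening"],t["grasp_force"],t["ee_pos"],t["time"])
    if t["opening"]<.05: return False
    robot.move_linear([*xy,.2],.2)
    robot.move_ptp(bar(s,.2),down(BA))
    t=robot.get_state();print("held",t["opening"],t["force"],t["ee_pos"])
    h=robot.move_linear(bar(s,.093),.06,threshold=4)
    t=robot.get_state();print("down",h,t["ee_pos"],t["force"],t["time"])
    return h
def let_go(s,h):
    if h:
        robot.gripper_to(.094);robot.move_linear(bar(s,.22),.15);print(robot.get_state()["time"])
E
python3 - <<'E'
from h import *
h=pick_hang([.4748,-.0243],-15.7,.055)
f=robot.grab_frame("scene")
if robot.get_state()["ee_pos"][2]<.106: let_go(.055,True)
E
```

```text
grip 0.06023006015980852 30.000841319561005 [ 0.47498231 -0.02434486  0.03216317] 45.8167
held 0.06061687172867121 [-0.88983176  0.73370525 -0.28087938] [0.6218502  0.03875219 0.19850109]
down True [0.62246197 0.03860031 0.09942894] [ 0.92673424 -0.15435499  2.0061329 ] 48.9917
50.7
```

Contact came at z = 0.0994 (0.0987 expected), so lining 1 is hung. Next, lining 2, relocated first.

Run:
```python
from h import *
robot.move_ptp([.47,-.08,.4],down(BA))
c,f=wsnap("w3")
L=linings(c,f[:,:,::-1].copy());print(*L,sep="\n")
T=robot.grab_frame("top");cv2.imwrite("pics/t3.png",T[:,:,::-1])
print(*linings(robot.camera_info("top"),cv2.imread("pics/t3.png")),sep="\n")
```

```text
([0.4518, -0.0949, 0.06], [177.9, 86.7], [0.0562, 0.0661])
([0.6503, -0.0117, 0.06], [2.8, 96.2], [0.0634, 0.3285])
([0.452, -0.0887, 0.06], [176.8, 88.6], [0.0534, 0.0536])
([0.6384, 0.0202, 0.06], [4.2, 96.2], [0.0569, 0.2323])
```

Lining 2 has been knocked about 27 mm in +y. I check the picture.

View pics/w3.png

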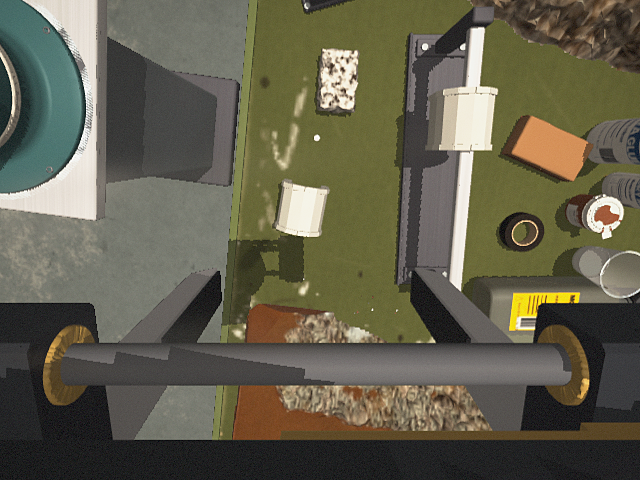

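Lining 1 hangs astride the bar at (465,118). Lining 2 stands upright at (302,208), world (0.4518, -0.0949), yaw about -2.5°. I pick it and hang it at -55 mm, then bring the lever back only if both are hung.

Run:
```python
from h import *
h=pick_hang([.4518,-.0945],-2.5,-.055)
if h and robot.get_state()["ee_pos"][2]<.106: let_go(-.055,True)
robot.move_linear(bar(-.055,.3),.2)
robot.move_ptp([.45,.0,.42],down(BA))
c,f=wsnap("w4"); print(*linings(c,f[:,:,::-1].copy()),sep="\n"); print(robot.get_state()["time"])
s=robot.grab_frame("scene")[100:380,140:440];cv2.imwrite("pics/s4.png",cv2.resize(s[:,:,::-1],None,fx=2,fy=2,interpolation=2))
```

```text
grip 0.06026631343503138 29.999785982072353 [ 0.45189556 -0.09456659  0.03213273] 54.4167
held 0.06050347607434858 [ 0.01867499 -0.35090697 -1.83958654] [ 0.63630448 -0.07017508  0.1987736 ]
down True [ 0.6369808  -0.0704827   0.09949729] [ 1.09513738 -0.7945827   3.73295644] 57.6833
59.3417
([0.6637, -0.0887, 0.06], [5.9, 100.0], [0.0651, 0.071])
([0.476, 0.0769, 0.06], [7.5, 99.0], [0.0429, 0.0691])
([0.6447, 0.0427, 0.06], [4.2, 98.1], [0.064, 0.1942])
60.8667
```

View pics/s4.png

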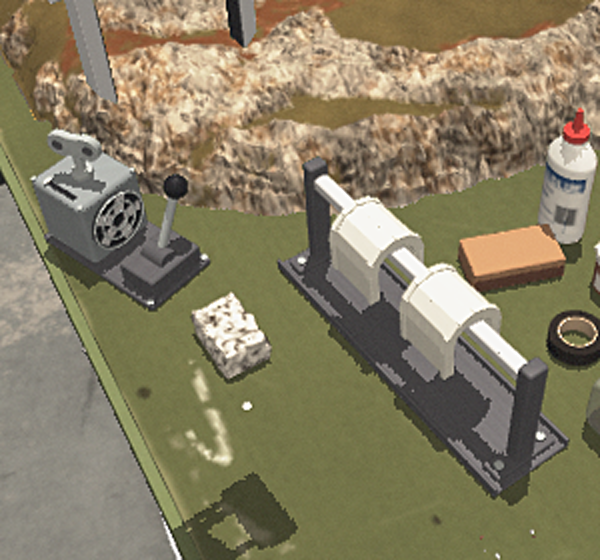

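Both linings hang level astride the bar, and the pointer is at the end of its slot. Now I bring the brake lever back.

Run:
```python
from h import *
R=down(FA+np.pi/2)
robot.gripper_to(0.0)
robot.move_ptp(fan(.088,-.1,.22),R)
robot.move_linear(fan(.088,-.1,.107),.15)
for x in (.088,.03):
    robot.move_linear(fan(x if x<.05 else .088,-.1,.107),.1)
    h=robot.move_linear(fan(-.03,-.1,.107),.05,threshold=8 if x>.05 else 18)
    s=robot.get_state();p=s["ee_pos"][:2]-FC;print(h,p@[np.cos(FA),np.sin(FA)],s["force"],s["time"])
robot.move_linear(fan(.03,-.1,.107),.1)
robot.move_linear(fan(.03,-.1,.22),.2)
robot.move_ptp([.45,.0,.42],down(BA))
robot.pause(.5)
s=robot.grab_frame("scene")[100:380,140:440];cv2.imwrite("pics/s5.png",cv2.resize(s[:,:,::-1],None,fx=2,fy=2,interpolation=2))
print(robot.get_state()["time"])
```

```text
True -0.016839800858214498 [3.89349284 1.98759509 0.08258484] 66.5583
True -0.01696946368125157 [ 7.25361429  5.10885263 -1.45995208] 68.0917
71.1083
```

View pics/s5.png

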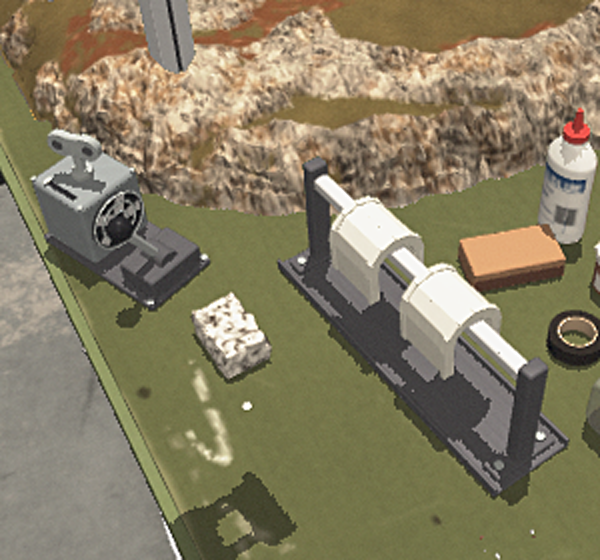

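The lever is back against its off stop (ball at (121,228)), both linings are hung, and the rock, tape and sanding block are undisturbed.

```bash
python3 -c "
from rig import robot
print(robot.sign_off())"
```

```text
the job is handed in; nothing more can be done
None
```

The job is handed in at about 71 s of the 210 s: brake put on, spring wound to its stop, both linings present hung on the bar (the third was absent), then the brake let off, with the rock, tape and sanding block untouched.

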